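Open the carving shop's strongbox by its combination dial

TASK

The grey strongbox on the bench is locked with the combination 30, 90, 15. Turn the dial on its lid left (anticlockwise) to 30, right to 90 and left to 15, going straight to each number and not past it, then turn it right until you feel it pull the bolt back and come up against its stop, gently, without forcing the dial there. Then lift the lid by its bar to at least half open (45 degrees), leave it standing open, and leave the chisels and the whetstone around the box where they lie.

Things in the scene. Friction and masses are not known exactly. Their poses are not given: they have to be found in the camera images.
- strongbox: Grey steel box, 260 (x) by 300 (y) by 100 mm high, screwed to the bench. Origin: centre of its underside. Its front, with the lid's bar, faces its -x (towards the robot); the 5 mm lid plate lies on it (top face 105 mm above the bench), hinged along the back edge (+x). The dial's upright axis is at x = +5, y = 0 mm.
- dial_grip (a point): Point on the dial's axis at the height to grip the knob, 138 mm above the bench. The knob: ribbed steel cylinder, 40 mm across, 35 mm tall, top 150 mm above the bench, on a dark dial plate 76 mm across (upper face 115 mm above the bench) that turns with it. Around it a fixed aluminium ring, 100 mm across.
- dial_index (a point): The fixed index, a dark mark on the aluminium ring at the back of the dial (away from the lid's bar), 44.5 mm from the axis towards the box's +x. The number next to it is the one the dial shows. 100 numbers to a turn, growing clockwise round the plate: broad white mark at 0, long marks each 10, middle marks each 5. So turning left raises the number.
- dial (a joint): Turn of the dial, rad, no end stops; grows turning left (anticlockwise from above), 0 with the zero mark at the index; number = 100 x value / (2 pi). Starts within 7 numbers of 0: so left to 30 is value 1.885, right to 90 is -0.628, left to 15 is 0.942, each good to 2 numbers (0.12 rad); going further past one spoils it. Takes 0.03 to 0.1 N m to turn and stays where left.
- lock_case (a point): Centre of the lock case under the lid. After 30, 90, 15, turning right, the dial takes hold of the bolt at about 4, goes heavier (0.1 to 0.2 N m) and draws it to a solid stop, to be felt: it differs each time, from 97 to 91, and only up against it does the bolt let go of the lid. The bolt stays there. Over 30 N on the lock's cam (about 0.45 N m on the dial) harms it.
- lid (a joint): Opening of the lid, rad: 0 shut, at most 1.45, the bar's side rising. A friction hinge: it stays where it is left once open by 0.6 or more. It takes about 10 N at the bar to raise; with the bolt thrown it does not open at all. If the dial runs past 90 without a stop, a number was missed: turn left at least one whole turn on to 30 and dial again.
- lid_handle (a point): Middle of the lid's lifting bar: round steel bar, 12 mm thick, 124 mm long, along the box's y, at x = -96 mm of the box, its centre line 40 mm above the lid's face (145 mm above the bench when shut), on two posts, 10 mm thick, 55 mm either side of its middle. The space under it is open.
- lid_hinge (a point): Middle of the lid's hinge line, along the box's y at x = +130 mm, 100 mm above the bench. The bar moves on an arc of 230 mm radius about it.
- flat_chisel: Bystander: stone chisel, 200 x 25 x 13 mm, lying in front of the box. Origin: middle of its underside.
- claw_chisel: Bystander: stone chisel, 190 x 20 x 13 mm, lying left of the box. Origin: middle of its underside.
- whetstone: Bystander: grey sharpening stone, 150 x 50 x 25 mm, right of the box. Origin: centre of its underside.

How it is judged:
At the end, for the whole second after the job is handed in: The lid stands open by at least 0.75 rad (about 45 degrees), at rest and let go (value of joint lid above 0.75 rad and velocity of joint lid between -0.05 and 0.05 rad/s); the robot touches nothing.
It fails at once if the dial is forced: more than 30 N between the dial's cam and the lock (about 0.45 N m at the dial) (contact force between dial and strongbox above 30 N).
It fails at once if one of the three tools around the box (two chisels, whetstone) is shifted by more than 30 mm (distance of any of flat_chisel, claw_chisel, whetstone from where it was at the start of the episode above 0.03 m).
It also fails if it takes over 72 s, if anything falls off the work surface, if the arm or the gripper's body presses on something with over 40 N, if the wrist force passes 120 N, or if a joint passes its speed limit or range.

ROBOT

A 6-joint arm with a two-finger parallel gripper is mounted at the origin on the work surface. World frame = base frame: x ahead of the robot, y to its left, z up, the work surface at z = 0. Lengths are in m, angles in rad, forces in N, time in s.
With the tool pointing down it reaches from about 0.35 to 0.85 m from the base axis. Payload 8.1 kg.
Tool frame: the origin (TCP) lies on the centre line of the jaws, within the pads' length; the fingertips stand 19 mm ahead of it and the grasp point (between the pads) is the TCP; z points along the fingers, y is the line along which they close (so a half turn about z gives the same grasp; the last joint's range is limited). The gripper opens to 85 mm and grips with 20 to 120 N. Pads are 22 mm wide; open, the fingers measure 114 mm over their backs; the gripper's body (76 mm by 85 mm) begins 54 mm behind the grasp point. The pads swing forward as they close: fully open they stand 13 mm farther back than shut.
Start: joints at [1.021, 0.13, 1.488, -0, 1.523, -0.085], TCP at [0.269, 0.536, 0.25] pointing down, gripper open.
Joint ranges: [-2.96, 2.96], [-0.89, 2.26], [0.02, 2.5], [-1.34, 4.48], [0, 2.73], [-2.66, 2.66]. Speed limits (rad/s): [2.39, 2.39, 2.79, 3.14, 3.14, 3.14].

INTERFACE

Orientations are given as a unit quaternion [x, y, z, w].
In Python, from bench import ctrl, optics, finder gives the robot as it stands. The module is installed in compiled form; this text tells all that it offers.
- The arm moves only by the tool play_rows, never from a script. Its arguments are lists of equal length, an entry for each row: "dp": the shift along the tool's x, y, z in m, a list of three; "rot": the turn, a rotation vector about the tool's x, y, z in degrees, a list of three; "grip": the opening, from 0 (shut) to 1 (fully open). In form: {"dp": [[x, y, z], ...], "rot": [[ax, ay, az], ...], "grip": [grip, ...]}. A call has 1 to 10 rows; each row is the pose to reach, as a shift and turn from the pose commanded when the call began, along the tool's axes at that moment; what a row does not reach only later rows make up. A row lasts 1/8 s, in which the tool goes at most 62.5 mm and 10.7 degrees, less where a joint would pass 70% of its speed; a pose out of reach is approached as far as the arm can. A call with a gripper value outside its range is refused whole. The fingers move at their own pace and stop on an object; the grip force is fixed at half the most. Time passes only in rows, so rows that repeat a pose let the fingers close. It gives the time, the measured TCP pose, the force, the opening and the grip force at its end, in the units of the state.
- ctrl.observe(): the state, without advancing time (a new reading comes with each control period).
- optics.read_camera(name): name is "scene" or "top" or "wrist"; returns a dict with "frame" (400x640x3 uint8, red, green, blue), "depth" (400x640 float32, m along the optical axis (not along the pixel's ray), 0 where there is no reading), "intrinsics" (3x3 intrinsics, pixels), "dist_coeffs" ([k1, k2, p1, p2, k3] as OpenCV has them; the pictures are not rectified), "rvec" (rotation vector, rad) and "tvec" (3), from world to camera coordinates, as OpenCV has them; the wrist camera has in their place "T_tool_cam" (4x4, takes a point from camera to tool coordinates, whose origin is the TCP and whose axes are the flange's). Camera axes: x right, y down, z forward; pixel columns grow to the right and rows downward; lengths in m; the calibration is good to about 2 mm. A picture is of the moment at which its call begins: read the wrist's pose just before it.
- ctrl.sign_off(): hands the job in; it is judged then, once.
Trained networks look in the newest picture that a camera, given by its name, has taken for a name from the list of things; names that differ only in an ending like _2 or _b are one class to them, and where a whole thing is asked for, a point or a joint stands for the part that bears it (a point fixed in the world has none). Each returns a list of dicts, best first, with "score" (0 to 1); they miss things now and then, are a little off and sometimes report something else, mostly with a low value. They report only what shows in the picture. A call takes as long as a camera call.
- finder.outline_of(camera, target): "region" (400x640 bool, what is visible of it).
- finder.landmark_of(camera, target): "xyz" ([x, y, z] in m, in world coordinates, good to about 4 mm: a listed point, or the origin of a listed thing).
The state is a dict: "t": time; "q": joint angles; "joint_vel": joint speeds; "joint_torque": joint torques, N m; "tcp_pos": TCP position; "tool_rot": TCP orientation; "ft_force": force on the tool from outside, world axes, zero at the start; "ft_torque": the same for the moment, N m; "finger_gap": opening from 0.0 (shut) to 1.0 (fully open); "grasp_force": force on a finger pad.
Only numpy, scipy, OpenCV 4.12 (cv2) and the standard library are available. Lean on these libraries where they do the work, as an engineer would, in place of code of your own. Each camera call takes 0.05 s, during which the arm holds its last target. There are 200 camera calls.

## Working session

There is one attempt and no reset: what is moved stays moved. The work goes in short steps, Python scripts to look and compute and a tool call to move; the robot and the scene stay as the last step left them, time stands still between calls to the robot, and variables do not carry over. Pictures are saved under pics/ and viewed, at most 10 in all, crops included, and the job is handed in when it is done.

Besides the shell and the picture viewer there is one more tool, called after ">>>" as name(argument=value, ...) on one line, values as JSON. play_rows: Moves the arm, as the interface text tells. Its arguments: {"type":"object","properties":{"dp":{"type":"array","items":{"type":"array","items":{"type":"number"}}},"rot":{"type":"array","items":{"type":"array","items":{"type":"number"}}},"grip":{"type":"array","items":{"type":"number"}}},"required":["dp","rot","grip"]}

```bash
mkdir -p pics; cat > h.py <<'E'
import numpy as np,cv2
from scipy.spatial.transform import Rotation as R
from bench import ctrl,optics,finder
def st():
    s=ctrl.observe(); return s
def px2w(c,u,v,z=None):
    K,d=np.array(c['intrinsics']),np.array(c['dist_coeffs'])
    n=cv2.undistortPoints(np.array([[[u,v]]],float),K,d)[0,0]
    Rm=cv2.Rodrigues(np.array(c['rvec'],float))[0];t=np.array(c['tvec'],float).ravel()
    o=-Rm.T@t; r=Rm.T@np.array([n[0],n[1],1.])
    return o+r*((z-o[2])/r[2])
E
python3 - <<'E'
from h import *
s=st();print({k:np.round(s[k],3) for k in s})
for cam in ['top','scene']:
    c=optics.read_camera(cam);cv2.imwrite(f'pics/{cam}0.png',c['frame'][:,:,::-1])
    for n in ['strongbox','dial_grip','dial_index','lid_handle','lid_hinge','flat_chisel','claw_chisel','whetstone']:
        l=finder.landmark_of(cam,n)
        print(cam,n,[(round(x['score'],2),np.round(x['xyz'],3)) for x in l[:2]])
w=optics.read_camera('wrist');print(np.round(w['T_tool_cam'],3),w['intrinsics'])
E
```

```text
{'t': np.float64(0.0), 'q': array([ 1.021,  0.131,  1.489,  0.   ,  1.523, -0.085]), 'joint_vel': array([ 0.002,  0.   , -0.001, -0.   , -0.002,  0.001]), 'joint_torque': array([-1.0000e-03, -5.6940e+01, -5.0056e+01, -0.0000e+00,  1.5000e-02,
        0.0000e+00]), 'tcp_pos': array([0.269, 0.536, 0.249]), 'tool_rot': array([ 0.23 ,  0.973, -0.001, -0.   ]), 'ft_force': array([ 0.212, -0.93 ,  0.439]), 'ft_torque': array([-0.006,  0.013, -0.022]), 'grasp_force': np.float64(0.0), 'finger_gap': np.float64(1.004)}
top strongbox [(0.66, array([ 0.573,  0.129, -0.002]))]
top dial_grip [(0.77, array([0.58 , 0.125, 0.136]))]
top dial_index []
top lid_handle [(0.65, array([0.479, 0.11 , 0.145]))]
top lid_hinge [(0.86, array([0.699, 0.152, 0.1  ]))]
top flat_chisel [(0.55, array([ 0.368,  0.142, -0.001])), (0.18, array([0.621, 0.135, 0.111]))]
top claw_chisel [(0.78, array([ 0.514,  0.349, -0.003])), (0.25, array([ 0.579, -0.105, -0.   ]))]
top whetstone [(0.84, array([ 0.579, -0.102, -0.003])), (0.4, array([0.479, 0.109, 0.144]))]
scene strongbox [(0.92, array([0.574, 0.123, 0.003]))]
scene dial_grip [(0.66, array([0.579, 0.124, 0.136])), (0.45, array([0.621, 0.137, 0.106]))]
scene dial_index [(0.64, array([0.622, 0.138, 0.107]))]
scene lid_handle [(0.75, array([0.48 , 0.112, 0.144]))]
scene lid_hinge [(0.77, array([0.704, 0.151, 0.101]))]
scene flat_chisel []
scene claw_chisel [(0.55, array([0.516, 0.356, 0.002]))]
scene whetstone [(0.69, array([ 0.576, -0.101,  0.001]))]
[[-0.    -0.959 -0.283  0.072]
 [ 1.    -0.     0.    -0.001]
 [-0.001 -0.283  0.959 -0.123]
 [ 0.     0.     0.     1.   ]] [[353.46560638   0.         314.75658459]
 [  0.         353.46560638 199.57664519]
 [  0.           0.           1.        ]]
```

View pics/top0.png

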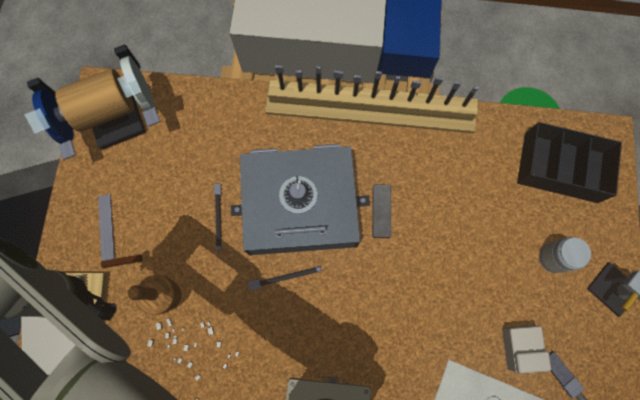

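The top picture shows the box centred at about (300,197), the dial at (297,193), the bar at (301,231), with the chisels at (218,215) and (285,277) and the whetstone at (381,210). I'm moving above the dial.

>>> play_rows(dp=[[-0.461,-0.229,-0.01],[-0.461,-0.229,-0.01],[-0.461,-0.229,-0.01],[-0.461,-0.229,-0.01],[-0.461,-0.229,-0.01],[-0.461,-0.229,-0.01],[-0.461,-0.229,-0.01],[-0.461,-0.229,-0.01],[-0.461,-0.229,-0.01],[-0.461,-0.229,-0.01]], rot=[[0,0,86.3],[0,0,86.3],[0,0,86.3],[0,0,86.3],[0,0,86.3],[0,0,86.3],[0,0,86.3],[0,0,86.3],[0,0,86.3],[0,0,86.3]], grip=[1,1,1,1,1,1,1,1,1,1])

```text
t: 2.2
tcp_pos: [0.5786, 0.1244, 0.26]
tool_rot: [0.834, 0.552, -0.0, -0.0]
ft_force: [0.3, -0.1, -0.4]
finger_gap: 1.0
grasp_force: 0.0
```

>>> play_rows(dp=[[0,0,0],[0,0,0]], rot=[[0,0,0],[0,0,0]], grip=[1,1])

```text
t: 2.45
tcp_pos: [0.5777, 0.1265, 0.2604]
tool_rot: [0.833, 0.554, 0.0, -0.0]
ft_force: [0.2, 0.1, -0.9]
finger_gap: 1.004
grasp_force: 0.0
```

```bash
cat >> h.py <<'E'
def wrist():
    s=st();c=optics.read_camera('wrist')
    T=np.eye(4);T[:3,:3]=R.from_quat(s['tool_rot']).as_matrix();T[:3,3]=s['tcp_pos']
    M=np.linalg.inv(T@np.array(c['T_tool_cam']))
    c['rvec']=cv2.Rodrigues(M[:3,:3])[0];c['tvec']=M[:3,3];return s,c
def ortho(c,ctr,z,half,n):
    # top-down rectified picture at height z; columns = world x ... up = +x, left = +y
    g=np.linspace(half,-half,n);X,Y=np.meshgrid(g,g,indexing='ij')
    P=np.stack([ctr[0]+X,ctr[1]+Y,np.full_like(X,z)],-1).reshape(-1,3)
    uv=cv2.projectPoints(P,c['rvec'],c['tvec'],np.array(c['intrinsics']),np.array(c['dist_coeffs']))[0].reshape(n,n,2).astype(np.float32)
    return cv2.remap(c['frame'],uv[...,0],uv[...,1],cv2.INTER_LINEAR)
E
python3 - <<'E'
from h import *
s,c=wrist();print(np.round(s['q'],3),s['tcp_pos'],s['t'])
for n in ['strongbox','dial_grip','dial_index','lid_handle','lid_hinge']:
    l=finder.landmark_of('wrist',n);print(n,[(round(x['score'],2),np.round(x['xyz'],4)) for x in l[:2]])
cv2.imwrite('pics/w1.png',c['frame'][:,:,::-1])
o=ortho(c,(0.579,0.125),0.115,0.06,600)
cv2.imwrite('pics/o1.png',o[:,:,::-1])
# lid plane from top camera depth
t=optics.read_camera('top');K=np.array(t['intrinsics']);d=t['depth']
v,u=np.mgrid[120:270,220:380];dd=d[120:270,220:380].ravel()
n=cv2.undistortPoints(np.stack([u.ravel(),v.ravel()],-1).astype(float)[:,None],K,np.array(t['dist_coeffs']))[:,0]
P=np.c_[n*dd[:,None],dd];Rm=cv2.Rodrigues(np.array(t['rvec'],float))[0]
W=(P-np.array(t['tvec']).ravel())@Rm
m=(abs(W[:,2]-.105)<.012)&(dd>0);m2=np.zeros(150*160,np.uint8);m2[m]=255
im=cv2.morphologyEx(m2.reshape(150,160),cv2.MORPH_OPEN,np.ones((7,7)));m=im.ravel()>0
print(cv2.minAreaRect(W[m,:2].astype(np.float32)))
E
```

```text
[0.129 0.103 1.499 0.    1.539 0.526] [0.57766001 0.12654825 0.26041119] 2.45
strongbox [(0.93, array([0.5736, 0.1247, 0.0022]))]
dial_grip []
dial_index [(0.97, array([0.6209, 0.1361, 0.1111]))]
lid_handle [(0.94, array([0.4769, 0.108 , 0.1463]))]
lid_hinge [(0.92, array([0.7051, 0.1486, 0.1036])), (0.65, array([0.6203, 0.1384, 0.1117]))]
((0.5833055973052979, 0.10655645281076431), (0.2699122726917267, 0.2572728097438812), 9.205819129943848)
```

View pics/o1.png

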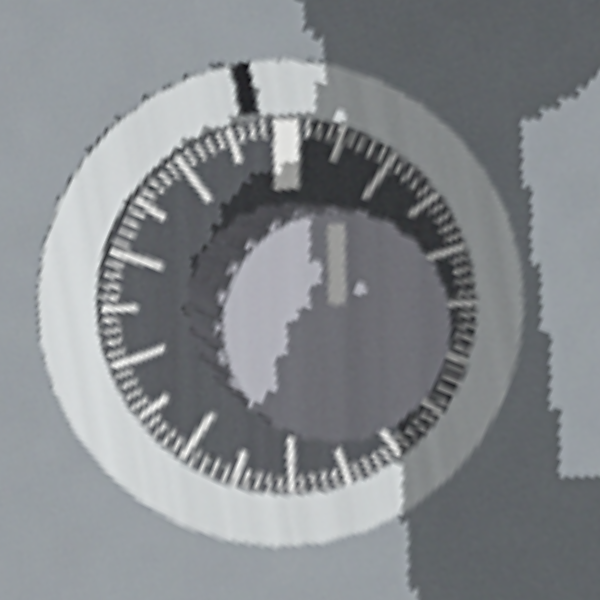

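The rectified view shows the plate centre at about (288,305), the index mark at (244,88) and the zero mark at (286,150). That gives a box yaw of about 9.8°, and the zero sits about 8.9° right of the index, so the dial reads about 97.5 (value -0.155). Next I go down and grip.

>>> play_rows(dp=[[0,0,0.03],[0,0,0.06],[0,0,0.09],[0,0,0.11],[0,0,0.118],[0,0,0.118],[0,0,0.118]], rot=[[0,0,0],[0,0,0],[0,0,0],[0,0,0],[0,0,0],[0,0,0],[0,0,0]], grip=[1,1,1,1,1,1,1])

```text
t: 3.68
tcp_pos: [0.5793, 0.1251, 0.1438]
tool_rot: [0.834, 0.552, 0.001, 0.0]
ft_force: [-0.0, 1.0, 0.8]
finger_gap: 0.997
grasp_force: 0.0
```

>>> play_rows(dp=[[0,0,0],[0,0,0],[0,0,0],[0,0,0],[0,0,0],[0,0,0]], rot=[[0,0,0],[0,0,0],[0,0,0],[0,0,0],[0,0,0],[0,0,0]], grip=[0.6,0.5,0.45,0.4,0.4,0.4])

```text
t: 4.42
tcp_pos: [0.5773, 0.1257, 0.1431]
tool_rot: [0.833, 0.553, -0.001, -0.001]
ft_force: [-9.4, 2.0, 10.5]
finger_gap: 0.443
grasp_force: 59.0
```

```bash
python3 - <<'E'
from h import *
s,c=wrist();print({k:np.round(s[k],3) for k in s})
cv2.imwrite('pics/o2.png',ortho(c,(0.578,0.127),0.115,0.06,500)[:,:,::-1])
E
```

```text
{'t': np.float64(4.425), 'q': array([1.270e-01, 1.820e-01, 1.631e+00, 1.000e-03, 1.331e+00, 5.260e-01]), 'joint_vel': array([-0.001,  0.   , -0.001, -0.001,  0.   , -0.   ]), 'joint_torque': array([-2.3550e+00, -5.3097e+01, -4.7743e+01, -1.0520e+00, -3.3290e+00,
       -5.0000e-03]), 'tcp_pos': array([0.577, 0.126, 0.143]), 'tool_rot': array([ 0.833,  0.553, -0.001, -0.001]), 'ft_force': array([-9.365,  2.015, 10.454]), 'ft_torque': array([0.262, 1.485, 0.017]), 'grasp_force': np.float64(58.969), 'finger_gap': np.float64(0.443)}
```

View pics/o2.png

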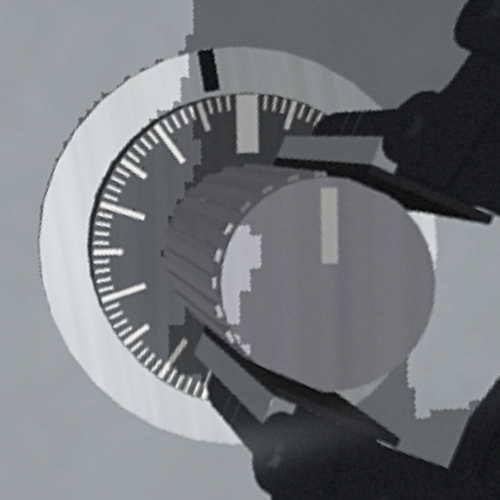

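The grip is centred: the zero mark is at (247,125) and the index at (208,70), so the dial value is about -0.165. I'll relieve the side load and start turning left. 1.885 is about 117.5° away.

>>> play_rows(dp=[[0,-0.001,-0.0005],[0,-0.001,-0.0005],[0,-0.001,-0.0005]], rot=[[0,0,0],[0,0,0],[0,0,0]], grip=[0.4,0.4,0.4])

```text
t: 4.85
tcp_pos: [0.5772, 0.1257, 0.1432]
tool_rot: [0.833, 0.553, -0.0, -0.0]
ft_force: [-5.0, 0.9, 6.5]
finger_gap: 0.448
grasp_force: 60.3
```

```bash
cat >> h.py <<'E'
def show():
    s=st();y=R.from_quat(s['tool_rot']).as_matrix()[:,1]
    print(round(float(s['t']),2),'pos',np.round(s['tcp_pos'],4),'yaw_deg',round(float(np.degrees(np.arctan2(y[1],y[0]))),2),'q6',np.round(s['q'],3)[[0,5]],'F',np.round(s['ft_force'],1),'M',np.round(s['ft_torque'],3),'grip',s['grasp_force'],s['finger_gap'],'qt6',s['joint_torque'][5])
E
python3 -c "from h import *;show()"
```

```text
4.85 pos [0.5772 0.1257 0.1432] yaw_deg -22.92 q6 [0.127 0.527] F [-5.   0.9  6.5] M [0.226 0.861 0.054] grip 60.25614023208618 0.4479240682113428 qt6 0.04570860299281776
```

>>> play_rows(dp=[[0,-0.001,-0.001],[0,-0.001,-0.001],[0,-0.001,-0.001],[0,-0.001,-0.001],[0,-0.001,-0.001],[0,-0.001,-0.001]], rot=[[0,0,-5],[0,0,-10],[0,0,-15],[0,0,-20],[0,0,-20],[0,0,-20]], grip=[0.4,0.4,0.4,0.4,0.4,0.4])

```text
t: 5.6
tcp_pos: [0.5776, 0.1256, 0.1433]
tool_rot: [0.725, 0.689, 0.001, 0.001]
ft_force: [5.4, 0.7, -5.9]
finger_gap: 0.448
grasp_force: 61.4
```

```bash
python3 -c "from h import *;show()"
```

```text
5.6 pos [0.5776 0.1256 0.1433] yaw_deg -2.94 q6 [0.128 0.179] F [ 5.4  0.7 -5.9] M [ 0.104 -1.087  0.068] grip 61.37175142765045 0.44789046590537623 qt6 0.010679161932785064
```

>>> play_rows(dp=[[0,0,0.0005],[0,0,0.0005],[0,0,0.0005],[0,0,0.0005],[0,0,0.0005],[0,0,0.0005],[0,0,0.0005],[0,0,0.0005],[0,0,0.0005],[0,0,0.0005]], rot=[[0,0,-9],[0,0,-18],[0,0,-27],[0,0,-36],[0,0,-45],[0,0,-54],[0,0,-63],[0,0,-72],[0,0,-78],[0,0,-80]], grip=[0.4,0.4,0.4,0.4,0.4,0.4,0.4,0.4,0.4,0.4])

```text
t: 6.85
tcp_pos: [0.5795, 0.1271, 0.1434]
tool_rot: [0.112, 0.994, 0.002, 0.003]
ft_force: [15.3, 7.3, -11.5]
finger_gap: 0.445
grasp_force: 61.4
```

```bash
python3 - <<'E'
from h import *
show();s,c=wrist()
cv2.imwrite('pics/o3.png',ortho(c,(0.578,0.127),0.115,0.06,500)[:,:,::-1])
E
```

```text
6.85 pos [0.5795 0.1271 0.1434] yaw_deg 77.2 q6 [ 0.128 -1.219] F [ 15.3   7.3 -11.5] M [ 1.419 -2.608 -0.081] grip 61.389082074165344 0.44541080093642516 qt6 -0.1282305596396327
```

View pics/o3.png

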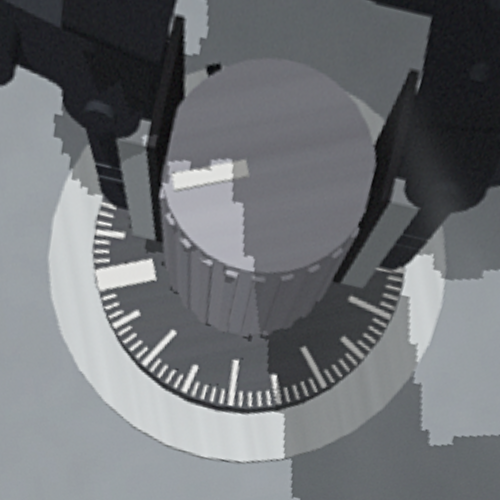

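The zero mark is at (127,273), about 99.5° left of straight up, so the dial is at about 90° and the grip hasn't slipped. There are 18° left to reach 30. I'll centre the tool on the knob at the same time.

>>> play_rows(dp=[[-0.002,0.001,0.001],[-0.002,0.001,0.001],[-0.002,0.001,0.001],[-0.002,0.001,0.001],[-0.002,0.001,0.001]], rot=[[0,0,-6],[0,0,-12],[0,0,-18],[0,0,-18],[0,0,-18]], grip=[0.4,0.4,0.4,0.4,0.4])

```text
t: 7.52
tcp_pos: [0.5799, 0.1278, 0.1432]
tool_rot: [-0.044, 0.999, 0.001, 0.002]
ft_force: [1.4, 7.1, 1.6]
finger_gap: 0.446
grasp_force: 62.7
```

```bash
python3 -c "from h import *;show()"
```

```text
7.53 pos [0.5799 0.1278 0.1432] yaw_deg 95.1 q6 [ 0.129 -1.531] F [1.4 7.1 1.6] M [ 1.263 -0.202  0.002] grip 62.70403861999512 0.4461324006358023 qt6 -0.008460755925625563
```

>>> play_rows(dp=[[0,0.001,0],[0,0.001,0],[0,0.001,0],[0,0.001,0],[0,0.001,0],[0,0.001,0],[0,0.001,0],[0,0.001,0],[0,0.001,0],[0,0.001,0]], rot=[[0,0,9],[0,0,18],[0,0,27],[0,0,36],[0,0,45],[0,0,54],[0,0,63],[0,0,72],[0,0,80],[0,0,80]], grip=[0.4,0.4,0.4,0.4,0.4,0.4,0.4,0.4,0.4,0.4])

```text
t: 8.78
tcp_pos: [0.5785, 0.1259, 0.1431]
tool_rot: [0.609, 0.793, -0.001, 0.0]
ft_force: [-6.9, -5.7, 10.1]
finger_gap: 0.445
grasp_force: 63.5
```

```bash
python3 -c "from h import *;show()"
```

```text
8.78 pos [0.5785 0.1259 0.1431] yaw_deg 14.91 q6 [ 0.129 -0.131] F [-6.9 -5.7 10.1] M [-0.993  1.135 -0.015] grip 63.4848028421402 0.44529385628867946 qt6 1.2074938416481018
```

>>> play_rows(dp=[[-0.0005,-0.0015,-0.001],[-0.0005,-0.0015,-0.001],[-0.0005,-0.0015,-0.001],[-0.0005,-0.0015,-0.001],[-0.0005,-0.0015,-0.001],[-0.0005,-0.0015,-0.001],[-0.0005,-0.0015,-0.001],[-0.0005,-0.0015,-0.001],[-0.0005,-0.0015,-0.001],[-0.0005,-0.0015,-0.001]], rot=[[0,0,9],[0,0,18],[0,0,27],[0,0,36],[0,0,45],[0,0,54],[0,0,60],[0,0,63.8],[0,0,63.8],[0,0,63.8]], grip=[0.4,0.4,0.4,0.4,0.4,0.4,0.4,0.4,0.4,0.4])

```text
t: 10.02
tcp_pos: [0.5764, 0.1263, 0.1432]
tool_rot: [0.936, 0.352, -0.001, -0.0]
ft_force: [-7.1, 0.5, 5.5]
finger_gap: 0.446
grasp_force: 63.1
```

```bash
python3 - <<'E'
from h import *
show();s,c=wrist()
cv2.imwrite('pics/o4.png',ortho(c,(0.578,0.127),0.115,0.06,500)[:,:,::-1])
E
```

```text
10.03 pos [0.5764 0.1263 0.1432] yaw_deg -48.73 q6 [0.129 0.979] F [-7.1  0.5  5.5] M [-0.081  1.12  -0.033] grip 63.0527400970459 0.4464188641306158 qt6 -0.008752076828386635
```

View pics/o4.png

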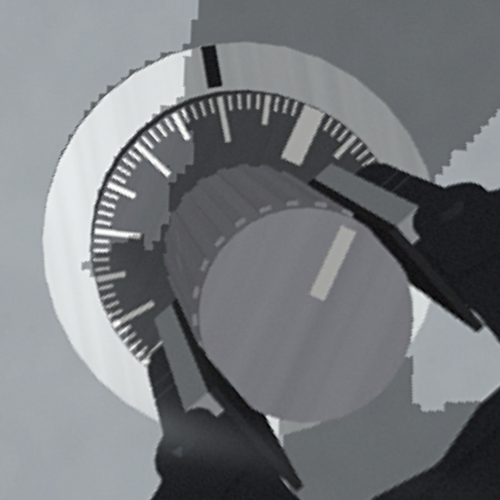

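The long 90 mark at (225,120) lines up with the index at (211,66), so the dial is on 90. Next I turn left 90° to 15.

>>> play_rows(dp=[[-0.001,-0.001,-0.001],[-0.001,-0.001,-0.001],[-0.001,-0.001,-0.001],[-0.001,-0.001,-0.001],[-0.001,-0.001,-0.001],[-0.001,-0.001,-0.001],[-0.001,-0.001,-0.001],[-0.001,-0.001,-0.001]], rot=[[0,0,-9],[0,0,-18],[0,0,-27],[0,0,-36],[0,0,-45],[0,0,-54],[0,0,-60],[0,0,-60]], grip=[0.4,0.4,0.4,0.4,0.4,0.4,0.4,0.4])

```text
t: 11.08
tcp_pos: [0.5779, 0.1257, 0.1434]
tool_rot: [0.634, 0.773, 0.001, 0.002]
ft_force: [13.4, -1.5, -13.4]
finger_gap: 0.447
grasp_force: 61.6
```

```bash
python3 -c "from h import *;show()"
```

```text
11.07 pos [0.5779 0.1257 0.1434] yaw_deg 11.32 q6 [ 0.128 -0.069] F [ 13.4  -1.5 -13.4] M [-0.242 -2.286  0.025] grip 61.63527488708496 0.4469951095512398 qt6 -0.9248906560242176
```

>>> play_rows(dp=[[-0.0005,0.0025,0.0015],[-0.0005,0.0025,0.0015],[-0.0005,0.0025,0.0015],[-0.0005,0.0025,0.0015],[-0.0005,0.0025,0.0015],[-0.0005,0.0025,0.0015]], rot=[[0,0,-9],[0,0,-18],[0,0,-25],[0,0,-30],[0,0,-30],[0,0,-30]], grip=[0.4,0.4,0.4,0.4,0.4,0.4])

```text
t: 11.82
tcp_pos: [0.5792, 0.1263, 0.1432]
tool_rot: [0.414, 0.91, 0.0, 0.001]
ft_force: [2.8, -1.8, 2.9]
finger_gap: 0.445
grasp_force: 63.2
```

```bash
python3 -c "from h import *;show()"
```

```text
11.82 pos [0.5792 0.1263 0.1432] yaw_deg 41.15 q6 [ 0.128 -0.59 ] F [ 2.8 -1.8  2.9] M [-0.248 -0.457 -0.004] grip 63.16250681877136 0.44512554422782913 qt6 -0.02992811962030828
```

>>> play_rows(dp=[[0,0,0],[0,0,0],[0,0,0],[0,0,0],[0,0,0],[0,0,0],[0,0,0]], rot=[[0,0,8],[0,0,16],[0,0,24],[0,0,31],[0,0,36],[0,0,38],[0,0,38]], grip=[0.4,0.4,0.4,0.4,0.4,0.4,0.4])

```text
t: 12.7
tcp_pos: [0.5781, 0.1258, 0.1432]
tool_rot: [0.688, 0.726, -0.001, 0.0]
ft_force: [-3.9, -4.8, 6.5]
finger_gap: 0.447
grasp_force: 63.7
```

```bash
python3 -c "from h import *;show()"
```

```text
12.7 pos [0.5781 0.1258 0.1432] yaw_deg 3.13 q6 [0.128 0.074] F [-3.9 -4.8  6.5] M [-0.773  0.604  0.064] grip 63.66771697998047 0.44696234106209787 qt6 0.35955486819148064
```

>>> play_rows(dp=[[0,-0.001,-0.001],[0,-0.001,-0.001],[0,-0.001,-0.001],[0,-0.001,-0.001],[0,-0.001,-0.001],[0,-0.001,-0.001],[0,-0.001,-0.001]], rot=[[0,0,4],[0,0,8],[0,0,12],[0,0,16],[0,0,19],[0,0,21],[0,0,21]], grip=[0.4,0.4,0.4,0.4,0.4,0.4,0.4])

```text
t: 13.58
tcp_pos: [0.5772, 0.1259, 0.1433]
tool_rot: [0.808, 0.589, -0.001, 0.0]
ft_force: [0.0, -6.0, -0.7]
finger_gap: 0.445
grasp_force: 62.6
```

```bash
python3 -c "from h import *;show()"
```

```text
13.57 pos [0.5772 0.1259 0.1433] yaw_deg -17.77 q6 [0.128 0.439] F [ 0.  -6.  -0.7] M [-0.931 -0.335  0.068] grip 62.62631177902222 0.44483820907240573 qt6 0.4717349633574486
```

>>> play_rows(dp=[[-0.001,0,0],[-0.001,0,0],[-0.001,0,0]], rot=[[0,0,1],[0,0,2],[0,0,3]], grip=[0.4,0.4,0.4])

```text
t: 13.95
tcp_pos: [0.577, 0.1258, 0.1434]
tool_rot: [0.823, 0.568, -0.0, -0.0]
ft_force: [2.8, -1.0, -6.9]
finger_gap: 0.45
grasp_force: 62.5
```

```bash
python3 -c "from h import *;show()"
```

```text
13.95 pos [0.577  0.1258 0.1434] yaw_deg -20.78 q6 [0.128 0.49 ] F [ 2.8 -1.  -6.9] M [-0.143 -0.814  0.122] grip 62.51952052116394 0.45035048698813623 qt6 -0.16520172357559204
```

>>> play_rows(dp=[[0,0,0]], rot=[[0,0,1]], grip=[0.4])

```text
t: 14.08
tcp_pos: [0.577, 0.1257, 0.1433]
tool_rot: [0.828, 0.561, -0.0, -0.0]
ft_force: [4.5, -0.2, -7.5]
finger_gap: 0.451
grasp_force: 62.4
```

```bash
python3 -c "from h import *;show()"
```

```text
14.07 pos [0.577  0.1257 0.1433] yaw_deg -21.79 q6 [0.128 0.508] F [ 4.5 -0.2 -7.5] M [-0.111 -0.827  0.121] grip 62.4228572845459 0.4510885208625722 qt6 -0.15931356232613325
```

>>> play_rows(dp=[[0,0,0],[0,0,0]], rot=[[0,0,-0.05],[0,0,-0.05]], grip=[0.4,0.4])

```text
t: 14.32
tcp_pos: [0.5769, 0.1257, 0.1434]
tool_rot: [0.827, 0.562, -0.0, -0.0]
ft_force: [5.7, 0.2, -10.1]
finger_gap: 0.442
grasp_force: 62.2
```

```bash
python3 -c "from h import *;show()"
```

```text
14.32 pos [0.5769 0.1257 0.1434] yaw_deg -21.67 q6 [0.128 0.506] F [  5.7   0.2 -10.1] M [ 0.071 -1.006  0.095] grip 62.15500831604004 0.44204764299157473 qt6 0.06327633513137698
```

>>> play_rows(dp=[[0,0,0],[0,0,0]], rot=[[0,0,-0.1],[0,0,-0.1]], grip=[0.4,0.4])

```text
t: 14.58
tcp_pos: [0.5769, 0.1257, 0.1434]
tool_rot: [0.827, 0.562, -0.0, -0.0]
ft_force: [4.6, 1.4, -11.1]
finger_gap: 0.444
grasp_force: 62.1
```

```bash
python3 -c "from h import *;show()"
```

```text
14.57 pos [0.5769 0.1257 0.1434] yaw_deg -21.57 q6 [0.128 0.504] F [  4.6   1.4 -11.1] M [ 0.146 -1.023  0.077] grip 62.08063781261444 0.4441054965557788 qt6 0.06728456821292639
```

>>> play_rows(dp=[[0,0,0.001],[0,0,0.001]], rot=[[0,0,0.5],[0,0,1.0]], grip=[0.4,0.4])

```text
t: 14.82
tcp_pos: [0.577, 0.1258, 0.1433]
tool_rot: [0.832, 0.555, -0.0, -0.0]
ft_force: [-0.3, 1.1, -1.6]
finger_gap: 0.447
grasp_force: 62.7
```

```bash
python3 -c "from h import *;show()"
```

```text
14.82 pos [0.577  0.1258 0.1433] yaw_deg -22.6 q6 [0.128 0.522] F [-0.3  1.1 -1.6] M [ 0.121 -0.041  0.118] grip 62.65168905258179 0.44711852462425505 qt6 -0.012636020255740732
```

>>> play_rows(dp=[[0,0,0],[0,0,0]], rot=[[0,0,0.4],[0,0,0.8]], grip=[0.4,0.4])

```text
t: 15.08
tcp_pos: [0.577, 0.1257, 0.1432]
tool_rot: [0.836, 0.549, 0.0, -0.0]
ft_force: [-2.1, 1.5, 1.3]
finger_gap: 0.445
grasp_force: 62.9
```

```bash
python3 -c "from h import *;show()"
```

```text
15.07 pos [0.577  0.1257 0.1432] yaw_deg -23.4 q6 [0.128 0.536] F [-2.1  1.5  1.3] M [0.22  0.357 0.155] grip 62.87826418876648 0.4451178786963001 qt6 0.03647285280749202
```

>>> play_rows(dp=[[0,0,0],[0,0,0]], rot=[[0,0,0.3],[0,0,0.6]], grip=[0.4,0.4])

```text
t: 15.32
tcp_pos: [0.577, 0.1257, 0.1432]
tool_rot: [0.839, 0.545, 0.0, -0.0]
ft_force: [-4.0, 1.3, 5.2]
finger_gap: 0.445
grasp_force: 63.3
```

```bash
python3 -c "from h import *;show()"
```

```text
15.32 pos [0.577  0.1257 0.1432] yaw_deg -23.99 q6 [0.128 0.546] F [-4.   1.3  5.2] M [0.369 0.768 0.11 ] grip 63.254642486572266 0.444903803114346 qt6 0.07212419528514147
```

>>> play_rows(dp=[[0,-0.0005,-0.0005],[0,-0.0005,-0.0005]], rot=[[0,0,0.5],[0,0,0.9]], grip=[0.4,0.4])

```text
t: 15.58
tcp_pos: [0.5769, 0.1258, 0.1433]
tool_rot: [0.843, 0.538, 0.0, 0.0]
ft_force: [-0.0, 2.3, -0.3]
finger_gap: 0.447
grasp_force: 63.0
```

```bash
python3 -c "from h import *;show()"
```

```text
15.57 pos [0.5769 0.1258 0.1433] yaw_deg -24.91 q6 [0.128 0.563] F [-0.   2.3 -0.3] M [ 0.346 -0.006  0.127] grip 62.967449426651 0.44675479204414376 qt6 0.05718801403418183
```

>>> play_rows(dp=[[0,0,0],[0,0,0]], rot=[[0,0,0.5],[0,0,1.0]], grip=[0.4,0.4])

```text
t: 15.82
tcp_pos: [0.5769, 0.1258, 0.1433]
tool_rot: [0.848, 0.531, 0.0, 0.0]
ft_force: [0.3, 2.5, -0.2]
finger_gap: 0.451
grasp_force: 63.0
```

```bash
python3 -c "from h import *;show()"
```

```text
15.82 pos [0.5769 0.1258 0.1433] yaw_deg -25.92 q6 [0.128 0.58 ] F [ 0.3  2.5 -0.2] M [ 0.405 -0.115  0.176] grip 62.958433628082275 0.4506445780927359 qt6 0.007215301156975329
```

>>> play_rows(dp=[[0,0,0],[0,0,0]], rot=[[0,0,0.4],[0,0,0.7]], grip=[0.4,0.4])

```text
t: 16.08
tcp_pos: [0.5768, 0.1258, 0.1433]
tool_rot: [0.851, 0.525, 0.0, 0.0]
ft_force: [0.6, 2.6, -1.2]
finger_gap: 0.449
grasp_force: 62.9
```

```bash
python3 -c "from h import *;show()"
```

```text
16.07 pos [0.5768 0.1258 0.1433] yaw_deg -26.6 q6 [0.128 0.592] F [ 0.6  2.6 -1.2] M [ 0.448 -0.312  0.172] grip 62.94531226158142 0.4491205278251028 qt6 0.09027195861563087
```

>>> play_rows(dp=[[0,0,0],[0,0,0]], rot=[[0,0,0.4],[0,0,0.8]], grip=[0.4,0.4])

```text
t: 16.32
tcp_pos: [0.5768, 0.1258, 0.1433]
tool_rot: [0.854, 0.519, 0.0, 0.0]
ft_force: [1.4, 2.4, -1.2]
finger_gap: 0.449
grasp_force: 62.9
```

```bash
python3 -c "from h import *;show()"
```

```text
16.32 pos [0.5768 0.1258 0.1433] yaw_deg -27.41 q6 [0.128 0.606] F [ 1.4  2.4 -1.2] M [ 0.381 -0.397  0.178] grip 62.934876680374146 0.44891264327769004 qt6 0.039933433290570974
```

>>> play_rows(dp=[[0,0,0],[0,0,0]], rot=[[0,0,0.4],[0,0,0.9]], grip=[0.4,0.4])

```text
t: 16.58
tcp_pos: [0.5767, 0.1258, 0.1433]
tool_rot: [0.859, 0.513, 0.0, 0.0]
ft_force: [2.5, 3.1, -1.9]
finger_gap: 0.447
grasp_force: 62.9
```

```bash
python3 -c "from h import *;show()"
```

```text
16.57 pos [0.5767 0.1258 0.1433] yaw_deg -28.31 q6 [0.128 0.622] F [ 2.5  3.1 -1.9] M [ 0.486 -0.478  0.195] grip 62.92227387428284 0.44690512889964207 qt6 -0.003296674767625518
```

>>> play_rows(dp=[[0.0005,0.0005,0],[0.0005,0.0005,0]], rot=[[0,0,0.4],[0,0,0.8]], grip=[0.4,0.4])

```text
t: 16.82
tcp_pos: [0.5769, 0.1258, 0.1433]
tool_rot: [0.862, 0.507, -0.001, -0.0]
ft_force: [-2.9, 1.9, 1.7]
finger_gap: 0.446
grasp_force: 63.0
```

```bash
python3 -c "from h import *;show()"
```

```text
16.82 pos [0.5769 0.1258 0.1433] yaw_deg -29.11 q6 [0.128 0.636] F [-2.9  1.9  1.7] M [0.243 0.433 0.124] grip 63.03194046020508 0.44585872829827894 qt6 0.06282632471993566
```

>>> play_rows(dp=[[0,0,0],[0,0,0]], rot=[[0,0,0.5],[0,0,1.0]], grip=[0.4,0.4])

```text
t: 17.08
tcp_pos: [0.5769, 0.1259, 0.1432]
tool_rot: [0.867, 0.499, -0.001, -0.0]
ft_force: [-5.1, 1.3, 3.4]
finger_gap: 0.446
grasp_force: 63.1
```

```bash
python3 -c "from h import *;show()"
```

```text
17.07 pos [0.5769 0.1259 0.1432] yaw_deg -30.11 q6 [0.128 0.654] F [-5.1  1.3  3.4] M [0.222 0.784 0.167] grip 63.066033124923706 0.44601250474614396 qt6 0.037621204974129796
```

>>> play_rows(dp=[[0,-0.0005,0],[0,-0.0005,0]], rot=[[0,0,0.5],[0,0,1.0]], grip=[0.4,0.4])

```text
t: 17.32
tcp_pos: [0.5768, 0.1259, 0.1432]
tool_rot: [0.871, 0.492, -0.0, 0.0]
ft_force: [-4.1, -0.8, 2.0]
finger_gap: 0.446
grasp_force: 63.1
```

```bash
python3 -c "from h import *;show()"
```

```text
17.32 pos [0.5768 0.1259 0.1432] yaw_deg -31.12 q6 [0.128 0.672] F [-4.1 -0.8  2. ] M [0.002 0.551 0.172] grip 63.09094548225403 0.44586977548732804 qt6 0.04711233777925372
```

>>> play_rows(dp=[[0,0,0],[0,0,0]], rot=[[0,0,0.5],[0,0,0.9]], grip=[0.4,0.4])

```text
t: 17.58
tcp_pos: [0.5768, 0.126, 0.1433]
tool_rot: [0.875, 0.485, -0.0, 0.0]
ft_force: [-5.5, -1.6, 3.2]
finger_gap: 0.444
grasp_force: 63.1
```

```bash
python3 -c "from h import *;show()"
```

```text
17.57 pos [0.5768 0.126  0.1433] yaw_deg -32.01 q6 [0.128 0.687] F [-5.5 -1.6  3.2] M [-0.125  0.797  0.173] grip 63.12332510948181 0.444143672511097 qt6 0.09770023869350553
```

>>> play_rows(dp=[[-0.0005,-0.0005,0],[-0.0005,-0.0005,0]], rot=[[0,0,0.5],[0,0,0.9]], grip=[0.4,0.4])

```text
t: 17.82
tcp_pos: [0.5766, 0.126, 0.1433]
tool_rot: [0.878, 0.478, 0.0, 0.0]
ft_force: [-0.9, -1.3, -1.6]
finger_gap: 0.449
grasp_force: 62.9
```

```bash
python3 -c "from h import *;show()"
```

```text
17.82 pos [0.5766 0.126  0.1433] yaw_deg -32.91 q6 [0.128 0.703] F [-0.9 -1.3 -1.6] M [-0.016  0.022  0.179] grip 62.87824273109436 0.4490943834812369 qt6 0.11576907243579626
```

>>> play_rows(dp=[[0,0,0],[0,0,0]], rot=[[0,0,0.5],[0,0,0.9]], grip=[0.4,0.4])

```text
t: 18.08
tcp_pos: [0.5765, 0.126, 0.1433]
tool_rot: [0.882, 0.471, 0.0, 0.0]
ft_force: [0.7, -0.1, -1.1]
finger_gap: 0.444
grasp_force: 62.8
```

```bash
python3 -c "from h import *;show()"
```

```text
18.07 pos [0.5765 0.126  0.1433] yaw_deg -33.81 q6 [0.128 0.718] F [ 0.7 -0.1 -1.1] M [-0.077 -0.31   0.303] grip 62.78898596763611 0.4439395270770704 qt6 0.17025325912982225
```

>>> play_rows(dp=[[0,0,0],[0,0,0]], rot=[[0,0,0.2],[0,0,0.2]], grip=[0.4,0.4])

```text
t: 18.32
tcp_pos: [0.5765, 0.126, 0.1433]
tool_rot: [0.883, 0.47, 0.0, 0.0]
ft_force: [3.2, -0.9, -3.0]
finger_gap: 0.446
grasp_force: 62.8
```

```bash
python3 -c "from h import *;show()"
```

```text
18.32 pos [0.5765 0.126  0.1433] yaw_deg -33.98 q6 [0.128 0.722] F [ 3.2 -0.9 -3. ] M [-0.114 -0.55   0.203] grip 62.752450704574585 0.44620885658027987 qt6 0.24441350251436234
```

>>> play_rows(dp=[[0,0,0]], rot=[[0,0,0.1]], grip=[0.4])

```text
t: 18.45
tcp_pos: [0.5765, 0.126, 0.1433]
tool_rot: [0.883, 0.469, 0.0, 0.0]
ft_force: [4.5, -0.5, -2.5]
finger_gap: 0.445
grasp_force: 62.7
```

```bash
python3 -c "from h import *;show()"
```

```text
18.45 pos [0.5765 0.126  0.1433] yaw_deg -34.08 q6 [0.128 0.723] F [ 4.5 -0.5 -2.5] M [-0.07  -0.685  0.272] grip 62.72483825683594 0.44473238817058863 qt6 0.23691021837294102
```

>>> play_rows(dp=[[0,0,0]], rot=[[0,0,0.1]], grip=[0.4])

```text
t: 18.58
tcp_pos: [0.5765, 0.126, 0.1433]
tool_rot: [0.884, 0.468, 0.0, 0.0]
ft_force: [4.0, 0.2, -4.0]
finger_gap: 0.447
grasp_force: 62.7
```

```bash
python3 -c "from h import *;show()"
```

```text
18.57 pos [0.5765 0.126  0.1433] yaw_deg -34.19 q6 [0.128 0.725] F [ 4.   0.2 -4. ] M [-0.09  -0.817  0.321] grip 62.68827795982361 0.44693520614901244 qt6 0.2517220750451088
```

>>> play_rows(dp=[[0,0,0]], rot=[[0,0,0.2]], grip=[0.4])

```text
t: 18.7
tcp_pos: [0.5765, 0.126, 0.1433]
tool_rot: [0.885, 0.466, 0.0, 0.0]
ft_force: [4.7, -0.5, -4.1]
finger_gap: 0.445
grasp_force: 62.6
```

```bash
python3 - <<'E'
from h import *
show();s,c=wrist()
cv2.imwrite('pics/o5.png',ortho(c,(0.578,0.127),0.115,0.06,500)[:,:,::-1])
E
```

```text
18.7 pos [0.5765 0.126  0.1433] yaw_deg -34.39 q6 [0.128 0.729] F [ 4.7 -0.5 -4.1] M [-0.104 -0.961  0.316] grip 62.62460947036743 0.44531386682830604 qt6 0.21757769398391247
```

View pics/o5.png

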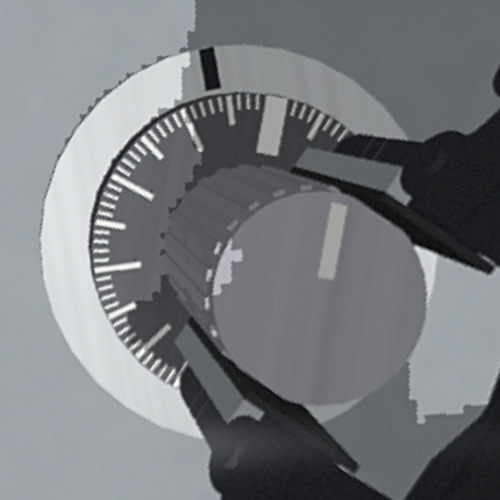

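The zero mark at (272,125) against the index at (208,68) reads about 94.4. The dial now lags the hand by about 1° and the torque has risen from 0.17 to about 0.31 N m, so it is against the stop. I'll release it and go to the bar.

>>> play_rows(dp=[[0,0,0],[0,0,0],[0,0,0],[0,0,0],[0,0,-0.03],[0,0,-0.07],[0,0,-0.11],[0,0,-0.12],[0,0,-0.12]], rot=[[0,0,0],[0,0,0],[0,0,0],[0,0,0],[0,0,0],[0,0,0],[0,0,0],[0,0,0],[0,0,0]], grip=[0.8,1,1,1,1,1,1,1,1])

```text
t: 19.88
tcp_pos: [0.5766, 0.1261, 0.2638]
tool_rot: [0.884, 0.467, 0.001, 0.0]
ft_force: [0.2, -0.3, -0.7]
finger_gap: 1.002
grasp_force: 0.0
```

>>> play_rows(dp=[[-0.035,-0.036,0],[-0.0695,-0.0715,0],[-0.0695,-0.0715,0],[-0.0695,-0.0715,0],[-0.0695,-0.0715,0],[-0.0695,-0.0715,0],[-0.0695,-0.0715,0]], rot=[[0,0,-10],[0,0,-20],[0,0,-30],[0,0,-40],[0,0,-44.2],[0,0,-44.2],[0,0,-44.2]], grip=[0.6,0.6,0.6,0.6,0.6,0.6,0.6])

```text
t: 20.75
tcp_pos: [0.4775, 0.109, 0.2621]
tool_rot: [0.645, 0.764, -0.001, -0.001]
ft_force: [-0.4, 0.8, -0.0]
finger_gap: 0.596
grasp_force: 0.0
```

```bash
python3 - <<'E'
from h import *
show();s,c=wrist()
for n in ['lid_handle','lid_hinge','dial_index','strongbox']:
    print(n,[(round(x['score'],2),np.round(x['xyz'],4)) for x in finder.landmark_of('wrist',n)[:1]])
cv2.imwrite('pics/w6.png',c['frame'][:,:,::-1])
uv=cv2.projectPoints(np.array([[.4785,.1095,.145]]),c['rvec'],c['tvec'],np.array(c['intrinsics']),np.array(c['dist_coeffs']))[0];print(uv)
E
```

```text
20.75 pos [0.4775 0.109  0.2621] yaw_deg 9.72 q6 [ 0.12 -0.05] F [-0.4  0.8 -0. ] M [ 0.04   0.006 -0.032] grip 0.0 0.5962724205109289 qt6 -0.03935873159207404
lid_handle [(0.7, array([0.477 , 0.1081, 0.142 ]))]
lid_hinge [(0.7, array([0.7021, 0.1465, 0.0999]))]
dial_index [(0.82, array([0.6229, 0.139 , 0.1124]))]
strongbox [(0.8, array([5.756e-01, 1.269e-01, 3.000e-04]))]
[[[316.71577929 199.91650382]]]
```

View pics/w6.png

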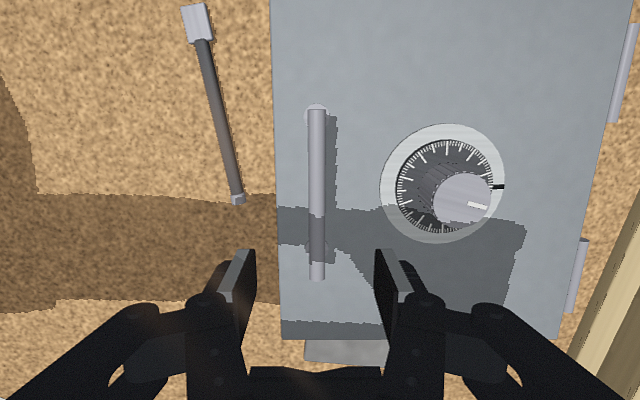

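The bar is at (316,195), midway between the fingers, so the approach is aligned. Going down to grip it.

>>> play_rows(dp=[[0,0,0.04],[0,0,0.08],[0,0,0.105],[0,0,0.112],[0,0,0.112],[0,0,0.112],[0,0,0.112],[0,0,0.112],[0,0,0.112],[0,0,0.112]], rot=[[0,0,0],[0,0,0],[0,0,0],[0,0,0],[0,0,0],[0,0,0],[0,0,0],[0,0,0],[0,0,0],[0,0,0]], grip=[0.6,0.6,0.6,0.6,0.4,0.2,0.05,0.05,0.05,0.05])

```text
t: 22.25
tcp_pos: [0.4785, 0.1091, 0.153]
tool_rot: [0.644, 0.765, 0.001, 0.001]
ft_force: [-4.4, -1.0, 4.9]
finger_gap: 0.115
grasp_force: 58.6
```

>>> play_rows(dp=[[0,0,-0.003],[0,0,-0.006],[0,0,-0.006]], rot=[[0,0,0],[0,0,0],[0,0,0]], grip=[0.05,0.05,0.05])

```text
t: 22.62
tcp_pos: [0.4793, 0.1092, 0.1578]
tool_rot: [0.644, 0.765, 0.001, 0.001]
ft_force: [7.5, 1.5, -8.6]
finger_gap: 0.113
grasp_force: 58.7
```

```bash
python3 - <<'E'
from h import *
show()
a0=np.arctan2(45,226);r=np.hypot(226,45)
for d in range(5,61,5):
    a=a0+np.radians(d);print(d,'fwd',round(226-r*np.cos(a),1),'up',round(r*np.sin(a)-45,1))
E
```

```text
22.62 pos [0.4793 0.1092 0.1578] yaw_deg 9.81 q6 [ 0.12  -0.052] F [ 7.5  1.5 -8.6] M [ 0.152 -1.208  0.009] grip 58.69360327720642 0.11274673747916202 qt6 0.016076795873232186
5 fwd 4.8 up 19.5
10 fwd 11.2 up 38.6
15 fwd 19.3 up 57.0
20 fwd 29.0 up 74.6
25 fwd 40.2 up 91.3
30 fwd 52.8 up 107.0
35 fwd 66.7 up 121.5
40 fwd 81.8 up 134.7
45 fwd 98.0 up 146.6
50 fwd 115.2 up 157.1
55 fwd 133.2 up 165.9
60 fwd 152.0 up 173.2
```

The lid is rising at about 9 N, so it is unlocked. Following the arc.

>>> play_rows(dp=[[0,0.003,-0.007],[0,0.005,-0.0135],[0,0.008,-0.023],[0,0.011,-0.0325],[0,0.015,-0.042],[0,0.019,-0.051],[0,0.024,-0.06],[0,0.029,-0.0685],[0,0.029,-0.0685]], rot=[[0,0,0],[0,0,0],[0,0,0],[0,0,0],[0,0,0],[0,0,0],[0,0,0],[0,0,0],[0,0,0]], grip=[0.05,0.05,0.05,0.05,0.05,0.05,0.05,0.05,0.05])

```text
t: 23.75
tcp_pos: [0.5061, 0.1139, 0.2275]
tool_rot: [0.644, 0.765, -0.001, -0.0]
ft_force: [-10.9, -2.8, 1.3]
finger_gap: 0.114
grasp_force: 59.4
```

```bash
python3 - <<'E'
from h import *
show();c=optics.read_camera('scene')
print([(round(x['score'],2),np.round(x['xyz'],4)) for x in finder.landmark_of('scene','lid_handle')[:1]])
E
```

```text
23.75 pos [0.5061 0.1139 0.2275] yaw_deg 9.82 q6 [ 0.123 -0.049] F [-10.9  -2.8   1.3] M [-0.506  2.072  0.028] grip 59.43018615245819 0.11380973996087623 qt6 0.021963647450320423
[(0.55, array([0.5102, 0.1219, 0.2219]))]
```

>>> play_rows(dp=[[0,0.004,-0.0085],[0,0.01,-0.017],[0,0.016,-0.025],[0,0.023,-0.0325],[0,0.03,-0.04],[0,0.037,-0.047],[0,0.044,-0.0535],[0,0.052,-0.06],[0,0.052,-0.06]], rot=[[0,0,0],[0,0,0],[0,0,0],[0,0,0],[0,0,0],[0,0,0],[0,0,0],[0,0,0],[0,0,0]], grip=[0.05,0.05,0.05,0.05,0.05,0.05,0.05,0.05,0.05])

```text
t: 24.98
tcp_pos: [0.5575, 0.1229, 0.2899]
tool_rot: [0.644, 0.765, 0.0, 0.0]
ft_force: [-17.5, -2.7, 11.9]
finger_gap: 0.106
grasp_force: 60.3
```

```bash
python3 -c "from h import *;show()"
```

```text
24.98 pos [0.5575 0.1229 0.2899] yaw_deg 9.83 q6 [ 0.127 -0.044] F [-17.5  -2.7  11.9] M [-0.684  3.237  0.049] grip 60.33221662044525 0.10626005758840137 qt6 0.026589003391563892
```

>>> play_rows(dp=[[0,0.008,-0.006],[0,0.016,-0.012],[0,0.025,-0.017],[0,0.033,-0.0225],[0,0.042,-0.027],[0,0.051,-0.031],[0,0.054,-0.0325],[0,0.054,-0.0325]], rot=[[0,0,0],[0,0,0],[0,0,0],[0,0,0],[0,0,0],[0,0,0],[0,0,0],[0,0,0]], grip=[0.05,0.05,0.05,0.05,0.05,0.05,0.05,0.05])

```text
t: 25.98
tcp_pos: [0.6115, 0.1323, 0.3249]
tool_rot: [0.644, 0.765, 0.002, 0.002]
ft_force: [-15.0, -2.4, 17.3]
finger_gap: 0.105
grasp_force: 60.0
```

```bash
python3 - <<'E'
from h import *
show();c=optics.read_camera('scene')
print([(round(x['score'],2),np.round(x['xyz'],4)) for x in finder.landmark_of('scene','lid_handle')[:1]])
cv2.imwrite('pics/s7.png',c['frame'][:,:,::-1])
E
```

```text
25.98 pos [0.6115 0.1323 0.3249] yaw_deg 9.83 q6 [ 0.131 -0.04 ] F [-15.   -2.4  17.3] M [-0.527  2.936 -0.047] grip 59.9963915348053 0.1050875308074181 qt6 0.015518924337811768
[(0.59, array([0.6108, 0.1371, 0.3144]))]
```

View pics/s7.png

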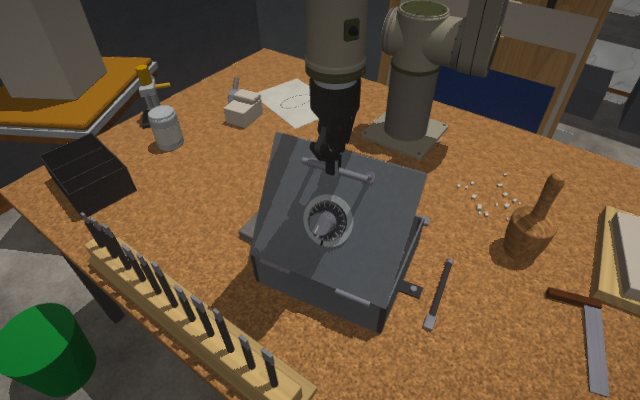

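The lid stands at about 55°, with the bar held at (335,168) in the scene view. I'll open the fingers slightly and withdraw upwards.

>>> play_rows(dp=[[0,0,0],[0,0,0],[0,0,0],[0,0,-0.01],[0,0,-0.025],[0,0,-0.05],[0,0,-0.09],[0,0,-0.12],[0,0,-0.12]], rot=[[0,0,0],[0,0,0],[0,0,0],[0,0,0],[0,0,0],[0,0,0],[0,0,0],[0,0,0],[0,0,0]], grip=[0.25,0.25,0.25,0.25,0.25,0.25,0.25,0.25,0.25])

```text
t: 27.2
tcp_pos: [0.6118, 0.1322, 0.4434]
tool_rot: [0.644, 0.765, 0.003, 0.003]
ft_force: [-0.4, -0.6, 0.3]
finger_gap: 0.247
grasp_force: 0.0
```

```bash
python3 - <<'E'
from h import *
show()
for cam in ['scene','top']:
    c=optics.read_camera(cam)
    for n in ['lid_handle','flat_chisel','claw_chisel','whetstone']:print(cam,n,[(round(x['score'],2),np.round(x['xyz'],4)) for x in finder.landmark_of(cam,n)[:1]])
    cv2.imwrite(f'pics/{cam}8.png',c['frame'][:,:,::-1])
E
```

```text
27.2 pos [0.6118 0.1322 0.4434] yaw_deg 9.82 q6 [ 0.131 -0.041] F [-0.4 -0.6  0.3] M [ 0.024 -0.005 -0.078] grip 0.0 0.24698487063420957 qt6 4.9641224677543505e-05
scene lid_handle [(0.76, array([0.6111, 0.1363, 0.313 ]))]
scene flat_chisel [(0.7, array([0.6131, 0.1381, 0.3145]))]
scene claw_chisel [(0.92, array([5.187e-01, 3.530e-01, 5.000e-04]))]
scene whetstone [(0.77, array([ 5.793e-01, -1.027e-01,  4.000e-04]))]
top lid_handle [(0.7, array([0.6135, 0.1327, 0.3103]))]
top flat_chisel [(0.38, array([0.6606, 0.1405, 0.172 ]))]
top claw_chisel [(0.73, array([ 0.5189,  0.3526, -0.0021]))]
top whetstone [(0.56, array([ 0.5736, -0.1045, -0.003 ]))]
```

View pics/scene8.png

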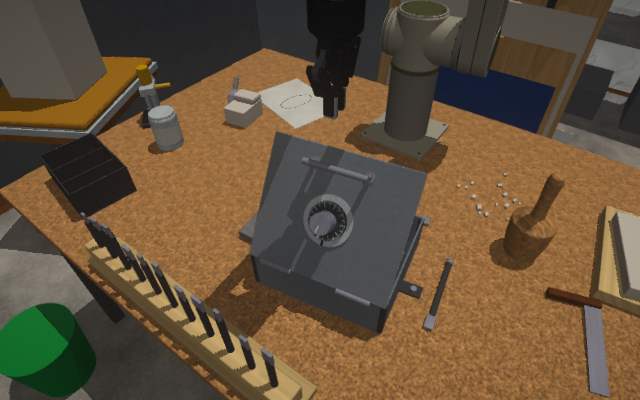

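The gripper is clear of the lid, which still stands open at about 55° with its bar at (337,169). The tools have not been disturbed. Handing in.

```bash
python3 -c "from h import *;print(ctrl.sign_off())"
```

```text
the job is handed in; nothing more can be done
None
```

I dialled 30, 90, 15 and turned right to the stop at about 94, gently (about 0.32 N m at most). The lid stands open at about 55° with the gripper clear. I handed the job in at about 27 s; the claw chisel and whetstone measured in place, and the arm stayed clear of the flat chisel, though the final images gave no reading for it.

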